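Close the leather press: nut by hand, then wrench, then lock

ROBOT

A 6-joint arm with a two-finger parallel gripper is mounted at the origin on the work surface. World frame = base frame: x ahead of the robot, y to its left, z up, the work surface at z = 0. Lengths are in m, angles in rad, forces in N, time in s.
With the tool pointing down it reaches from about 0.3 to 0.85 m from the base axis. Payload 4.2 kg.
Tool frame: the origin (TCP) lies at the very end of the fingers, on their centre line; the grasp point (between the pads) lies 19 mm behind it; z points along the fingers, y is the direction in which the jaws open and shut (so a half turn about z gives the same grasp; the last joint's range is limited). The gripper opens to 91 mm and grips with 3 to 60 N. Pads are 32 mm wide; open, the fingers measure 118 mm over their backs; the gripper's body (76 mm by 178 mm) begins 60 mm behind the grasp point.
Start: joints at [-1.333, 0.32, 1.565, -0, 1.257, -0.02], TCP at [0.147, -0.556, 0.214] pointing down, gripper open.
Joint ranges: [-3.11, 3.11], [-0.84, 2.01], [0.21, 2.61], [-1.34, 4.49], [0.05, 2.63], [-2.56, 2.56]. Speed limits (rad/s): [2.57, 2.57, 3.14, 3.14, 3.14, 3.14].

INTERFACE

Orientations are given as a rotation vector (axis times angle).
In Python, from rig import * gives the robot as it stands. The module is installed in compiled form; this text tells all that it offers.
- The arm moves only by the tool carry_out, never from a script. Its argument "targets" is a list of rows, each a list of 7 numbers: the shift along the tool's x, y, z in cm, then the turn, a rotation vector about the tool's x, y, z in degrees, then the closure in counts, from 0 (fully open) to 255 (shut). In form: [[tx, ty, tz, wx, wy, wz, gripper], ...]. A call has 1 to 20 rows; each row is the pose to reach, as a shift and turn from the pose commanded when the call began, along the tool's axes at that moment; what a row does not reach only later rows make up. A row lasts 1/12 s, in which the tool goes at most 41.7 mm and 7.16 degrees, less where a joint would pass 70% of its speed; a pose out of reach is approached as far as the arm can. A call with a gripper value outside its range is refused whole. The fingers move at their own pace and stop on an object; "force" is the grip in N (left out, the last holds). Time passes only in rows, so rows that repeat a pose let the fingers close. It gives the time, the measured TCP pose, the force and the opening at its end, in the units of the state.
- observe(): the state, without advancing time (a new reading comes with each control period).
- camera(name): name is "scene" or "top" or "wrist"; returns a dict with "image" (384x512x3 uint8, red, green, blue), "fx", "fy", "cx", "cy" (pixels), "world_from_camera" (4x4, takes a point from camera to world coordinates). Camera axes: x right, y down, z forward; pixel columns grow to the right and rows downward; lengths in m; the calibration is good to about 2 mm. A picture is of the moment at which its call begins. There is no depth.
- job_done(): hands the job in, once; it reports no verdict.
Trained networks look in a picture, given as the dict that the camera call returned (one of the last four; its "shot" number tells which), for a name from the list of things; names that differ only in an ending like _2 or _b are one class to them, and where a whole thing is asked for, a point or a joint stands for the part that bears it (a point fixed in the world has none). Each returns a list of dicts, best first, with "conf" (0 to 1); they miss things now and then, are a little off and sometimes report something else, mostly with a low value. They report only what shows in the picture. A call takes as long as a camera call. They do not tell look-alikes from the thing itself.
- boxes_of(picture, target): "location" ([x, y, z] in m, in the coordinates of the camera as it stood for that picture, good to about 4 mm: the middle of the surface that is visible of it).
- spot_point(picture, target): "location" ([x, y, z] in m, in the coordinates of the camera as it stood for that picture, good to about 4 mm: a listed point, or the origin of a listed thing).
The state is a dict: "clock": time; "qpos": joint angles; "dq": joint speeds; "joint_torque": joint torques, N m; "tool_pos": TCP position; "eef_rot": TCP orientation; "contact_force": force on the tool from outside, world axes, zero at the start; "wrist_torque": the same for the moment, N m; "grip_width": opening from 0.0 (shut) to 1.0 (fully open).
Only numpy, scipy, OpenCV 4.12 (cv2) and the standard library are available. Lean on these libraries where they do the work, as an engineer would, in place of code of your own. Each camera call takes 0.05 s, during which the arm holds its last target. There are 200 camera calls.

TASK

One of the two nuts on the leather press has been left standing off its washer: run it down clockwise with the fingers until it sits snug, then tighten it hard to its stop with the wrench. Lay the wrench back flat on the table, and only then push the lock grip on top of the beam all the way to its end stop. Leave the mallet, the stone slab and the jar where they are.

Things in the scene. Friction and masses are not known exactly. Their poses are not given: they have to be found in the camera images.
- press: fixed two-screw wooden press. Origin on the table under its centre; base board 170 x 380 x 30 mm; dark beam 80 (x) x 380 (y) mm, its top 105 mm above the table. Two steel columns, 24 mm thick, 165 mm high, stand on the beam's centre line at y = +140 and -140 mm, each with a washer (60 mm across, top at 109 mm) and a square nut: one nut sits tight on its washer, the other stands 5 to 10 mm off it
- nut: the loose captive square nut, plain steel: 40 mm across flats, corners cut to 52 mm across, 30 mm high. Origin on the column's axis at the nut's underside, z up, its flats square to its own x and y axes. Clockwise from above runs it down 5 mm per radian of nut_turn; it cannot come off
- nut_turn (a joint): free part of the loose nut's turn, rad, growing clockwise from above: 0.8 to 1.6 at the start, 2.7 when the nut sits on its washer (snug); takes about 0.1 N m
- nut_nip (a joint): stiff last part of the same nut's turn, rad, clockwise, which begins only once it sits on its washer: 0 when no more than snug, 0.5 at its hard stop (fully tight); takes about 1 N m, too much for a light pinch
- wrench: loose open-ended flat steel wrench, 200 x 71 x 14 mm, 0.4 to 0.6 kg, flat on the table left or right of the press. Origin on the underside at mid-length; the jaws open to its own +x, the handle (22 mm wide, x = +27 to -100 mm) points to -x. The jaw opening is 42.5 mm wide between parallel faces, closed at x = +47, parallel to +90, flared to the tips at +100 mm
- jaw (a point): middle of the wrench's jaw opening, half-way up its thickness (x = +70 mm in the wrench's frame): where the nut's axis lies when the wrench is fully on (it can go 2 mm further)
- handle (a point): point on the wrench's handle at which to hold it, half-way up its thickness (x = -30 mm in the wrench's frame)
- lock (a joint): travel of the lock grip along the press's +y, m: 0 to 0.015 at the start, 0.060 at its end stop; takes about 2 N
- lock_top (a point): centre of the top of the lock grip, a black block 28 (x) x 20 (y) x 40 mm high on a 14 mm high, 110 mm long, 40 mm wide track in the middle of the beam's top; its top is 159 mm above the table
- mallet: wooden mallet lying on the other side of the press from the wrench: head 70 x 110 x 70 mm, handle 26 mm thick, 190 mm long in all; origin on the table at mid-length. To be left alone
- slab: marble slab 100 x 160 x 30 mm behind the press; origin at the underside's centre. To be left alone
- jar: amber glass jar, 66 mm thick, 85 mm high, behind the press; origin at the underside's centre. To be left alone
Not all that is in view belongs to the job. What is meant by the wrench is not orange, and is the smaller of those in its own colour.

How it is judged:
On the way, in this order (a step that is already met when the one before it is completed fails the run):
1. the nut is run down by the fingers until snug, at 2.4 rad or more, the wrench still lying on the table (value of joint nut_turn above 2.4 rad and contact force between the fingers and nut above 0.5 N and height (world z) of jaw below 0.03 m), for 0.1 s.
2. the nut is tightened by the wrench by 0.4 rad or more past snug, the wrench pressing on it (value of joint nut_nip above 0.4 rad and contact force between wrench and nut above 5 N), for 0.05 s.
3. the wrench is off the nut and flat on the table again (height (world z) of each of jaw, handle below 0.015 m and contact force between the fingers and wrench below 0.5 N and value of joint nut_turn above 2.4 rad and value of joint nut_nip above 0.35 rad), for 0.2 s.
4. then the lock grip is pushed to its end stop (value of joint lock above 0.056 m), for 0.1 s.
At the end, for the whole second after the job is handed in: The nut is seated and tight (free turn 2.4 rad or more of 2.7, stiff turn 0.35 rad or more of 0.5), the lock grip is within 4 mm of its end stop, and the wrench lies flat and still on the table (jaw centre and handle point both lower than 15 mm) (value of joint nut_turn above 2.4 rad and value of joint nut_nip above 0.35 rad and value of joint lock above 0.056 m and height (world z) of each of jaw, handle below 0.015 m and linear speed of wrench below 0.02 m/s); the robot touches nothing.
It fails at once if the mallet is moved more than 40 mm (distance of mallet from where it was at the start of the episode above 0.04 m).
It fails at once if the slab is moved more than 40 mm (distance of slab from where it was at the start of the episode above 0.04 m).
It fails at once if the jar is moved more than 40 mm or tipped (distance of jar from where it was at the start of the episode above 0.04 m or angle between jar's own z axis and vertical above 0.5 rad).
It also fails if it takes over 72 s, if anything falls off the work surface, if the arm or the gripper's body presses on something with over 40 N, if the wrist force passes 120 N, or if a joint passes its speed limit or range.

## Working session

There is one attempt and no reset: what is moved stays moved. The work goes in short steps, Python scripts to look and compute and a tool call to move; the robot and the scene stay as the last step left them, time stands still between calls to the robot, and variables do not carry over. Pictures are saved under pics/ and viewed, about 8 in all and at most 12, crops included, and the job is handed in when it is done.

Besides the shell and the picture viewer there is one more tool, called after "Emit:" in YAML: its name, and indented under it one key for each argument. carry_out: Moves the arm, as the interface text tells. Its arguments: {"type":"object","properties":{"targets":{"type":"array","items":{"type":"array","items":{"type":"number"}}},"force":{"type":"number"}},"required":["targets"]}

```bash
mkdir -p pics
cat > h.py <<'E'
from rig import *
import numpy as np, cv2
from scipy.spatial.transform import Rotation as R
def w(c,p):
    T=np.array(c["world_from_camera"]); return T[:3,:3]@np.array(p)+T[:3,3]
def px(c,P):
    T=np.array(c["world_from_camera"]); q=T[:3,:3].T@(np.array(P)-T[:3,3]); return np.array([c["fx"]*q[0]/q[2]+c["cx"],c["fy"]*q[1]/q[2]+c["cy"]])
def ray(c,u,v,z):
    T=np.array(c["world_from_camera"]); d=T[:3,:3]@np.array([(u-c["cx"])/c["fx"],(v-c["cy"])/c["fy"],1]); o=T[:3,3]; return o+d*(z-o[2])/d[2]
def save(c,n,box=None,s=1):
    im=c["image"]
    if box: im=im[box[1]:box[3],box[0]:box[2]]
    im=cv2.resize(im,None,fx=s,fy=s,interpolation=cv2.INTER_CUBIC); cv2.imwrite("pics/"+n,im[:,:,::-1])
def find(c,n,f=spot_point):
    for d in f(c,n)[:4]:
        P=w(c,d["location"]); print(n,f.__name__,round(d["conf"],2),P.round(4),px(c,P).round(0))
def shift(P,yaw=None):
    "shift in cm along tool axes from the measured pose to world P (TCP)"
    s=observe(); r=R.from_rotvec(s["eef_rot"]); print("shift cm",(r.inv().apply(np.array(P)-s["tool_pos"])*100).round(2))
E
python3 - <<'E'
from h import *
print(observe())
a=camera("scene");b=camera("top")
im=np.hstack([a["image"],b["image"]])
save(a,"a.png",s=1.5);save(b,"b.png",s=1.5)
for c in(a,b):
    print('--')
    for n in["press","nut","wrench","jaw","handle","lock_top","mallet","slab","jar"]: find(c,n)
E
```

```text
{'clock': 0.0, 'qpos': array([-1.33304111e+00,  3.20259238e-01,  1.56568523e+00, -4.76676755e-05,
        1.25737328e+00, -2.00025424e-02]), 'dq': array([ 0.00087268,  0.00095435, -0.00051062, -0.0003451 , -0.00100302,
        0.00112629]), 'joint_torque': array([-1.90973983e-04, -4.12463593e+01, -2.31972492e+01,  7.26050092e-02,
        4.55481070e-02, -1.38487308e-04]), 'tool_pos': array([ 0.14644038, -0.55551638,  0.21313663]), 'eef_rot': array([-3.11383942e+00, -4.03568210e-01,  3.65036031e-04]), 'contact_force': array([ 0.24599508,  0.51058837, -0.22859835]), 'wrist_torque': array([0.00850436, 0.01483665, 0.00613109]), 'grip_width': 1.0048586079254571}
--
press call 0.63 [5.666e-01 1.000e-04 1.500e-03] [279. 225.]
nut call 0.5 [0.5745 0.1396 0.119 ] [319. 179.]
wrench call 0.95 [0.1932 0.3003 0.0016] [270. 104.]
wrench call 0.91 [0.487  0.3694 0.0007] [345. 144.]
wrench call 0.56 [0.7315 0.4183 0.0014] [414. 182.]
jaw call 0.98 [0.2613 0.3721 0.0109] [298. 103.]
jaw call 0.66 [0.5568 0.3655 0.0073] [361. 156.]
jaw call 0.62 [0.7722 0.368  0.0057] [414. 199.]
handle call 0.94 [0.
[... 710 characters left out ...]
0.0016] [147. 135.]
wrench call 0.65 [ 0.4688 -0.3909  0.0011] [378. 211.]
wrench call 0.56 [0.4906 0.3658 0.0013] [161. 204.]
jaw call 0.94 [0.7761 0.3647 0.0104] [163. 123.]
jaw call 0.91 [0.2603 0.3669 0.0052] [158. 270.]
jaw call 0.55 [0.5585 0.3596 0.0094] [162. 184.]
handle call 0.87 [0.4606 0.3728 0.0079] [158. 212.]
handle call 0.87 [0.1626 0.2773 0.0097] [183. 299.]
handle call 0.75 [0.7141 0.4453 0.0063] [140. 141.]
lock_top call 0.56 [ 0.5671 -0.0184  0.1571] [271. 176.]
mallet call 0.6 [ 0.4703 -0.3913 -0.0049] [377. 211.]
mallet call 0.55 [ 0.5661 -0.0192  0.1577] [271. 177.]
slab call 0.96 [ 0.7937 -0.0871 -0.0062] [289. 120.]
jar call 0.65 [ 0.7759  0.151  -0.0014] [223. 124.]
```

View pics/a.png

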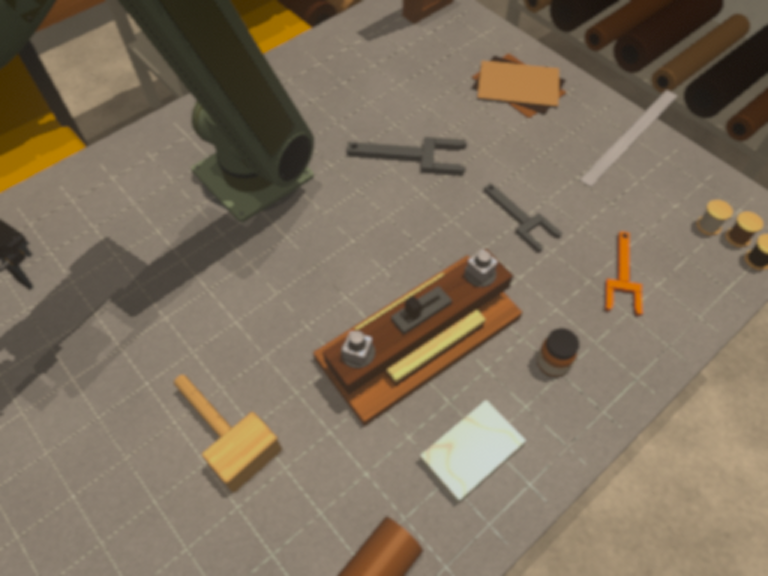

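View pics/b.png

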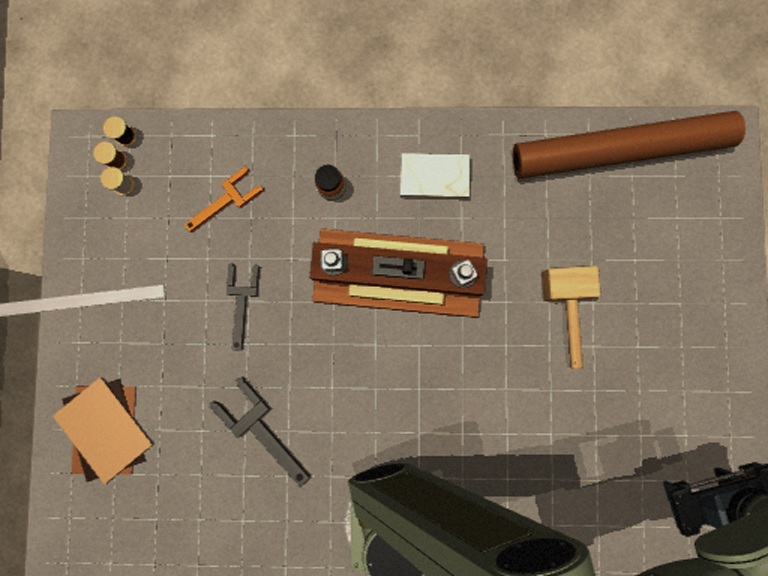

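Wrench candidates: the larger grey one at scene (270,104), the smaller grey one at scene (345,144) / top (161,204), and the orange one at scene (414,182). By the description I choose the smaller grey one at world (0.49, 0.367). A close crop of it and both nuts comes next.

Run:
```python
from h import *
a=camera("scene");b=camera("top");wc=camera("wrist")
def cr(c,u,v,r=32): return cv2.resize(c["image"][v-r:v+r,u-r:u+r],(260,260),interpolation=cv2.INTER_CUBIC)
im=np.vstack([np.hstack([cr(a,321,180),cr(a,238,232),cr(a,350,145)]),np.hstack([cr(b,221,174),cr(b,309,181),cr(b,162,204,40)])])
cv2.imwrite("pics/c.png",im[:,:,::-1])
s=observe();T=np.eye(4);T[:3,:3]=R.from_rotvec(s["eef_rot"]).as_matrix();T[:3,3]=s["tool_pos"]
print((np.linalg.inv(T)@wc["world_from_camera"]).round(3),wc["fx"],wc["cx"],wc["cy"]); print(T.round(3)); print(a["fx"],b["fx"],np.array(a["world_from_camera"])[:3,3],np.array(b["world_from_camera"])[:3,3])
```

```text
[[-0.001 -0.958 -0.287  0.082]
 [ 1.    -0.001 -0.002  0.001]
 [ 0.001 -0.287  0.958 -0.17 ]
 [ 0.     0.     0.     1.   ]] 279.0016494836421 254.22941234805606 193.23618677383814
[[ 0.967  0.255  0.     0.147]
 [ 0.255 -0.967 -0.    -0.556]
 [ 0.     0.    -1.     0.214]
 [ 0.     0.     0.     1.   ]]
434.1157906646491 376.37774779276054 [ 0.97020972 -0.43243665  1.13365037] [ 0.40818238 -0.00374833  1.31480829]
```

View pics/c.png

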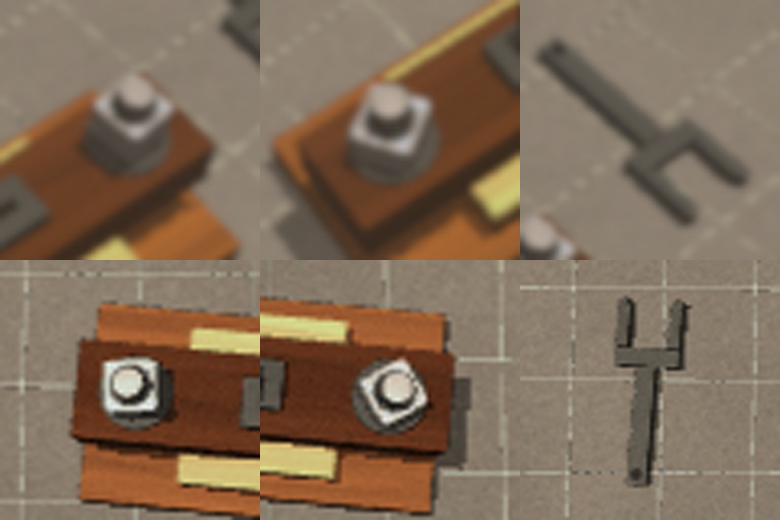

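The crop shows the small grey wrench (crop top right, jaws towards +x), which confirms the choice. It doesn't show clearly which nut stands off. I'll take the wrist camera over the press to see that.

Emit:
carry_out:
  targets:
    - [43.6,-46,-5.6,0,0,15,0]
    - [43.6,-46,-5.6,0,0,15,0]
    - [43.6,-46,-5.6,0,0,15,0]
    - [43.6,-46,-5.6,0,0,15,0]
    - [43.6,-46,-5.6,0,0,15,0]
    - [43.6,-46,-5.6,0,0,15,0]
    - [43.6,-46,-5.6,0,0,15,0]
    - [43.6,-46,-5.6,0,0,15,0]
    - [43.6,-46,-5.6,0,0,15,0]
    - [43.6,-46,-5.6,0,0,15,0]
    - [43.6,-46,-5.6,0,0,15,0]
    - [43.6,-46,-5.6,0,0,15,0]
    - [43.6,-46,-5.6,0,0,15,0]
    - [43.6,-46,-5.6,0,0,15,0]
    - [43.6,-46,-5.6,0,0,15,0]
    - [43.6,-46,-5.6,0,0,15,0]
    - [43.6,-46,-5.6,0,0,15,0]
    - [43.6,-46,-5.6,0,0,15,0]

```text
clock: 2.65
tool_pos: [0.4506, -0.0001, 0.2697]
eef_rot: [3.141, -0.004, -0.001]
contact_force: [0.6, -1.2, -1.0]
grip_width: 0.999
```

Run:
```python
from h import *
s=observe();print(s["clock"],s["tool_pos"],s["qpos"],R.from_rotvec(s["eef_rot"]).as_matrix().round(3))
c=camera("wrist");save(c,"d.png",s=1.5)
for n in["press","nut","lock_top"]: find(c,n)
find(c,"nut",boxes_of)
```

```text
2.65 [ 4.50612134e-01 -9.12192828e-05  2.69693440e-01] [-2.50175832e-02  8.79675383e-02  1.72497671e+00 -9.79127678e-04
  1.32957234e+00  1.54833083e+00] [[ 1.    -0.002 -0.001]
 [-0.002 -1.    -0.001]
 [-0.001  0.001 -1.   ]]
nut call 0.67 [0.5833 0.1389 0.1146] [123.  61.]
lock_top call 0.63 [ 0.5669 -0.0206  0.1627] [276.  71.]
nut call 0.78 [0.5771 0.1232 0.1464] [125.  62.]
```

View pics/d.png

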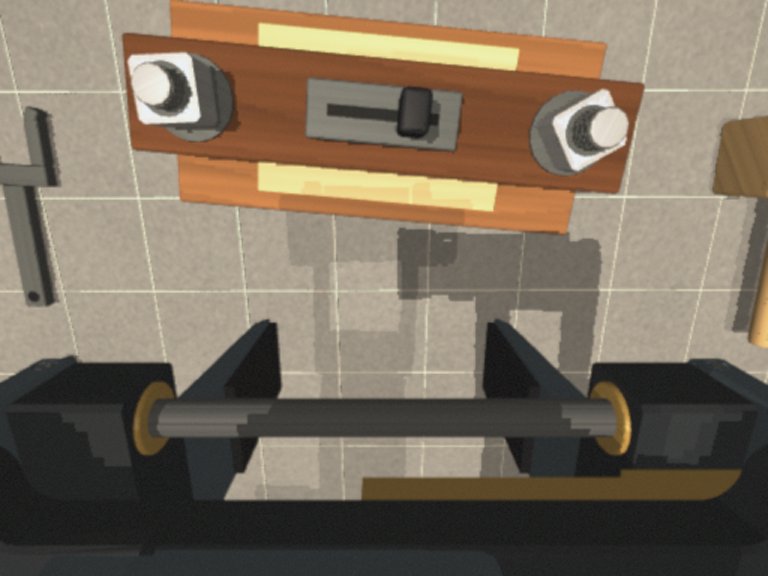

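The left nut (picture (165,88)) shows an undercut over its washer, and the network picks it in all three views. The right nut sits on its washer. Next I measure the left nut's yaw and axis.

Run:
```python
from h import *
c=camera("wrist")
L=np.array([(128,55),(192,52),(203,120),(137,126)])/1.5
Rr=np.array([(556,122),(606,90),(624,135),(574,170)])/1.5
for nm,Q,col in(("L",L,(150,84)),("R",Rr,(606,128))):
    print(nm,"coltop",ray(c,col[0]/1.5,col[1]/1.5,.165).round(4))
    for z in(.139,.147):
        P=np.array([ray(c,*q,z) for q in Q])[:,:2]; e=np.roll(P,-1,0)-P
        print(z,P.mean(0).round(4),np.linalg.norm(e,axis=1).round(4),np.degrees(np.arctan2(e[:,1],e[:,0])).round(1))
for uv in((191,97),(572,132)): print("washer",ray(c,uv[0]/1.5,uv[1]/1.5,.109).round(4))
P=[ray(c,u/1.5,v/1.5,.105)[:2].round(4) for u,v in((124,34),(643,85),(620,193),(133,150))]
print(P)
for i,j in((1,0),(2,3)): d=P[j]-P[i];print("press yaw",np.degrees(np.arctan2(-d[0],d[1])))
save(c,"n.png",(70,20,170,110),6)
```

```text
L coltop [0.5801 0.136  0.165 ]
0.139 [0.5815 0.1397] [0.0415 0.0407 0.045  0.0427] [ -88.1 -177.5   94.4   -2.3]
0.147 [0.5802 0.1359] [0.0404 0.0396 0.0439 0.0416] [ -88.1 -177.5   94.4   -2.3]
R coltop [ 0.5534 -0.1404  0.165 ]
0.139 [ 0.5543 -0.1428] [0.0362 0.0323 0.0383 0.0349] [ -57.7 -149.8  126.    27.1]
0.147 [ 0.5537 -0.139 ] [0.0353 0.0314 0.0373 0.034 ] [ -57.7 -149.8  126.    27.1]
washer [0.5809 0.1358 0.109 ]
washer [ 0.5549 -0.1437  0.109 ]
[array([0.6226, 0.1793]), array([ 0.587 , -0.1932]), array([ 0.5102, -0.1884]), array([0.5449, 0.1868])]
press yaw -5.45920391888406
press yaw -5.283912620470316
```

View pics/n.png

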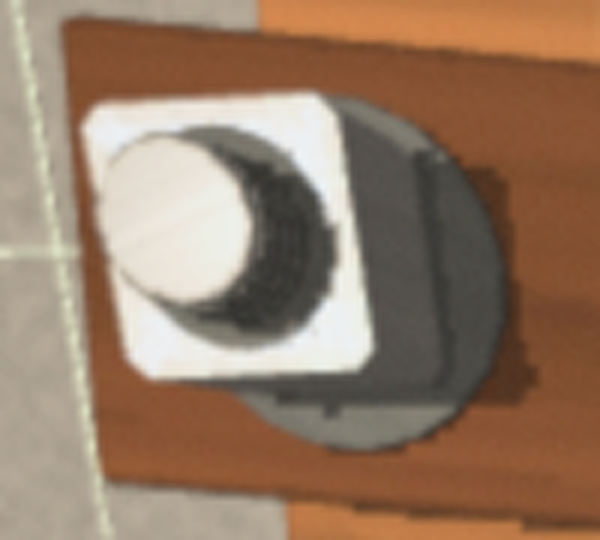

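The left nut's top fits the column axis at z ≈ 0.147, so it is about 8 mm off. The axis is at (0.580, 0.136) and the nut yaw about 2°. Going over it with the jaws along x.

Emit:
carry_out:
  targets:
    - [12.9,-13.6,3,0,0,-92,0]
    - [12.9,-13.6,3,0,0,-92,0]
    - [12.9,-13.6,3,0,0,-92,0]
    - [12.9,-13.6,3,0,0,-92,0]
    - [12.9,-13.6,3,0,0,-92,0]
    - [12.9,-13.6,3,0,0,-92,0]
    - [12.9,-13.6,6,0,0,-92,0]
    - [12.9,-13.6,6,0,0,-92,0]
    - [12.9,-13.6,6,0,0,-92,0]
    - [12.9,-13.6,6,0,0,-92,0]
    - [12.9,-13.6,6,0,0,-92,0]
    - [12.9,-13.6,6,0,0,-92,0]
    - [12.9,-13.6,6,0,0,-92,0]
    - [12.9,-13.6,6,0,0,-92,0]
    - [12.9,-13.6,10,0,0,-92,0]
    - [12.9,-13.6,14.8,0,0,-92,0]
    - [12.9,-13.6,14.8,0,0,-92,0]

```text
clock: 4.37
tool_pos: [0.5759, 0.1337, 0.1158]
eef_rot: [-2.186, -2.247, 0.017]
contact_force: [-1.2, -0.1, 0.2]
grip_width: 1.0
```

Run:
```python
from h import *
s=observe();print(s["clock"],s["tool_pos"],s["qpos"],s["contact_force"],R.from_rotvec(s["eef_rot"]).as_matrix().round(3))
c=camera("wrist");save(c,"e.png",s=1.2)
```

```text
4.3667 [0.57592568 0.13374706 0.1157754 ] [ 2.08854384e-01  4.26892898e-01  1.65964714e+00 -2.42884390e-04
  1.06762893e+00  1.81541589e-01] [-1.23024207 -0.12611655  0.17141599] [[-0.027  1.    -0.012]
 [ 1.     0.027 -0.003]
 [-0.002 -0.012 -1.   ]]
```

View pics/e.png

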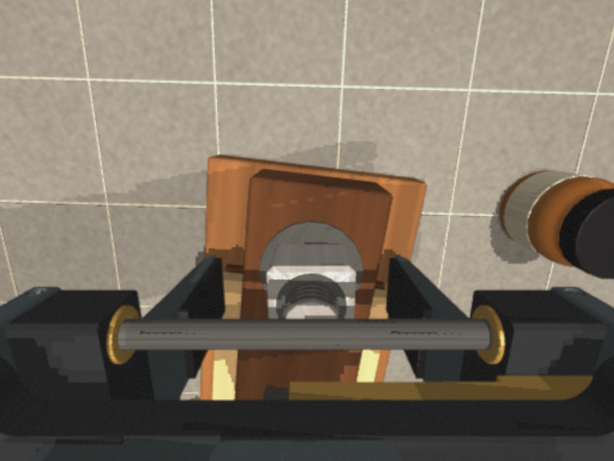

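The nut sits between the open fingers at picture (312,290). Closing with a light grip.

Emit:
carry_out:
  targets:
    - [0,0,0,0,0,0,60]
    - [0,0,0,0,0,0,120]
    - [0,0,0,0,0,0,255]
    - [0,0,0,0,0,0,255]
    - [0,0,0,0,0,0,255]
    - [0,0,0,0,0,0,255]
  force: 10

```text
clock: 4.92
tool_pos: [0.5809, 0.1355, 0.1229]
eef_rot: [2.186, 2.255, 0.002]
contact_force: [0.5, -0.5, 0.4]
grip_width: 0.59
```

Emit:
carry_out:
  targets:
    - [0,0,0,0,0,0,255]
    - [0,0,0,0,0,0,255]
    - [0,0,0,0,0,0,255]
    - [0,0,0,0,0,0,255]

```text
clock: 5.25
tool_pos: [0.579, 0.1355, 0.1219]
eef_rot: [-2.185, -2.254, 0.004]
contact_force: [-5.3, 0.9, 4.6]
grip_width: 0.439
```

Emit:
carry_out:
  targets:
    - [0,0,0.05,0,0,6,255]
    - [0,0,0.1,0,0,12,255]
    - [0,0,0.16,0,0,18,255]
    - [0,0,0.21,0,0,24,255]
    - [0,0,0.26,0,0,30,255]
    - [0,0,0.31,0,0,36,255]
    - [0,0,0.37,0,0,42,255]
    - [0,0,0.42,0,0,48,255]
    - [0,0,0.47,0,0,54,255]
    - [0,0,0.52,0,0,60,255]
    - [0,0,0.57,0,0,66,255]
    - [0,0,0.62,0,0,72,255]
    - [0,0,0.67,0,0,78,255]
    - [0,0,0.67,0,0,78,255]
    - [0,0,0.67,0,0,78,255]

```text
clock: 6.5
tool_pos: [0.5767, 0.1375, 0.1149]
eef_rot: [-3.115, -0.373, 0.012]
contact_force: [-10.3, 6.4, 6.2]
grip_width: 0.441
```

Run:
```python
from h import *
s=observe();print(s["clock"],s["tool_pos"],s["qpos"],s["contact_force"],s["wrist_torque"],s["grip_width"]);print(R.from_rotvec(s["eef_rot"]).as_matrix().round(3))
```

```text
6.5 [0.576685   0.13747999 0.1148939 ] [0.21176717 0.42734021 1.66136569 0.00579389 1.0600761  1.5412034 ] [-10.2600145    6.40221016   6.24996009] [ 1.12452727  1.86796335 -0.15565075] 0.44076362332937424
[[ 0.972  0.236 -0.008]
 [ 0.236 -0.972  0.003]
 [-0.007 -0.005 -1.   ]]
```

Emit:
carry_out:
  targets:
    - [-0.2,-0.15,0.05,0,0,5,255]
    - [-0.25,-0.2,0.1,0,0,10,255]
    - [-0.25,-0.2,0.15,0,0,15,255]
    - [-0.25,-0.2,0.15,0,0,15,255]

```text
clock: 6.83
tool_pos: [0.5767, 0.1382, 0.1137]
eef_rot: [-3.139, 0.039, 0.003]
contact_force: [-4.7, 4.2, 3.5]
grip_width: 0.442
```

```bash
cat > st.py <<'E'
from h import *
s=observe();M=R.from_rotvec(s["eef_rot"]).as_matrix()
print(s["clock"],"pos",s["tool_pos"].round(4),"q",s["qpos"].round(3),"F",s["contact_force"].round(1),"T",s["wrist_torque"].round(2),"w",round(s["grip_width"],3),"yaw",np.degrees(np.arctan2(M[1,0],M[0,0])).round(2),"z",M[:,2].round(3))
E
python3 st.py
```

```text
6.8333 pos [0.5767 0.1382 0.1137] q [0.214 0.426 1.667 0.003 1.05  1.809] F [-4.7  4.2  3.5] T [ 0.66  0.76 -0.24] w 0.442 yaw -1.44 z [-0.002  0.002 -1.   ]
```

Emit:
carry_out:
  targets:
    - [-0.1,-0.1,0.05,0,0,5,255]
    - [-0.1,-0.1,0.1,0,0,10,255]
    - [-0.1,-0.1,0.1,0,0,10,255]
    - [-0.1,-0.1,0.1,0,0,10,255]

```text
clock: 7.17
tool_pos: [0.5772, 0.1384, 0.1131]
eef_rot: [-3.126, 0.304, -0.002]
contact_force: [-0.3, 2.6, 3.0]
grip_width: 0.454
```

```bash
python3 st.py
python3 - <<'E'
from h import *
c=camera("wrist");save(c,"f.png",s=1.2)
find(c,"nut")
E
```

```text
7.1667 pos [0.5772 0.1384 0.1131] q [2.160e-01 4.260e-01 1.669e+00 1.000e-03 1.045e+00 1.980e+00] F [-0.3  2.6  3. ] T [0.51 0.25 0.2 ] w 0.454 yaw -11.1 z [ 0.002  0.001 -1.   ]
nut call 0.64 [0.5793 0.1362 0.1068] [257. 231.]
```

View pics/f.png

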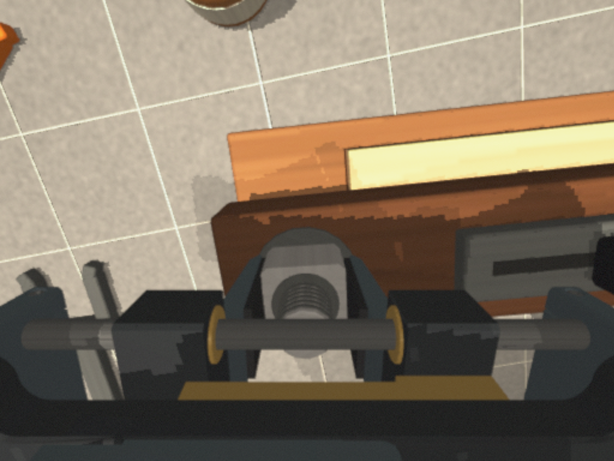

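The opening grew from 0.441 to 0.454 over the last 10° while the nut stood still, so it is snug. Its seat height reads 0.107 and its yaw is about -9°. Pinch geometry puts the axis at (0.579, 0.138). Releasing, lifting, and going to the wrench with a look on the way.

Emit:
carry_out:
  targets:
    - [0,0,0,0,0,0,0]
    - [0,0,0,0,0,0,0]
    - [0,0,0,0,0,0,0]
    - [0,0,0,0,0,0,0]
    - [0,0,-3,0,0,0,0]
    - [0,0,-7,0,0,0,0]
    - [0,0,-10,0,0,0,0]
    - [-18.9,-19.9,-10,0,0,0,0]
    - [-18.9,-19.9,-10,0,0,0,0]
    - [-18.9,-19.9,-10,0,0,0,0]
    - [-18.9,-19.9,-10,0,0,0,0]
    - [-18.9,-19.9,-10,0,0,0,0]
    - [-18.9,-19.9,-10,0,0,0,0]
    - [-18.9,-19.9,-10,0,0,0,0]
    - [-18.9,-19.9,-10,0,0,0,0]
    - [-18.9,-19.9,-10,0,0,0,0]
    - [-18.9,-19.9,-10,0,0,0,0]

```text
clock: 8.68
tool_pos: [0.4303, 0.3692, 0.2125]
eef_rot: [3.126, -0.307, 0.001]
contact_force: [-0.2, 0.1, 0.4]
grip_width: 1.0
```

```bash
python3 st.py
python3 - <<'E'
from h import *
c=camera("wrist");save(c,"g.png",s=1.5)
for n in("wrench","jaw","handle","nut"):find(c,n)
np.save("Tg.npy",c["world_from_camera"])
E
```

```text
8.6833 pos [0.4303 0.3692 0.2125] q [ 6.890e-01  3.080e-01  1.585e+00 -1.000e-03  1.249e+00  2.456e+00] F [-0.2  0.1  0.4] T [0.04 0.03 0.02] w 1.0 yaw -11.23 z [ 0.    -0.001 -1.   ]
wrench call 0.81 [ 0.4836  0.3686 -0.0016] [247. 133.]
wrench call 0.68 [ 0.1932  0.3047 -0.0045] [321. 302.]
handle call 0.97 [0.163  0.2713 0.0102] [346. 320.]
handle call 0.57 [0.4533 0.3632 0.0082] [255. 155.]
```

View pics/g.png

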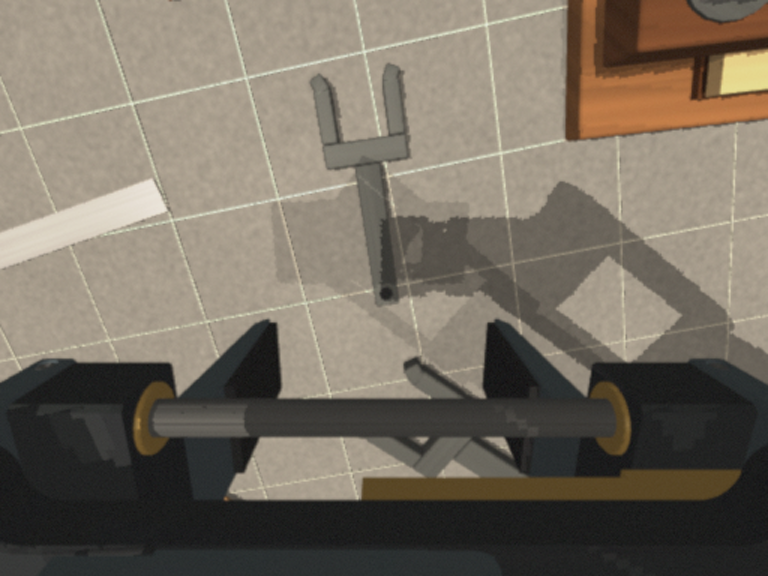

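The small wrench lies with its handle end at (387,293) and its jaw tips at (319,76) and (391,66). Working out its line from these pixels.

Run:
```python
from h import *
c=camera("wrist")
f=lambda u,v,z=.014: ray(c,u/1.5,v/1.5,z)[:2]
P={k:f(*v) for k,v in dict(end=(386,301),hl=(357,168),hr=(382,165),tl=(319,75),tr=(391,65),bl=(326,146),br=(403,132)).items()}
print({k:v.round(4) for k,v in P.items()})
tip=(P['tl']+P['tr'])/2; d=tip-P['end']; print("len",np.linalg.norm(d),"yaw",np.degrees(np.arctan2(d[1],d[0])))
d/=np.linalg.norm(d); m=(tip+P['end'])/2
for x in(-.03,.07): print(x,(m+d*x).round(4))
e=(P['hl']+P['hr'])/2-P['end'];print("handle yaw",np.degrees(np.arctan2(e[1],e[0])))
```

```text
{'end': array([0.3919, 0.3724]), 'hl': array([0.513 , 0.3734]), 'hr': array([0.5112, 0.3522]), 'tl': array([0.5886, 0.3879]), 'tr': array([0.5843, 0.3302]), 'bl': array([0.5353, 0.395 ]), 'br': array([0.5334, 0.33  ])}
len 0.19497107412917414 yaw -3.9259860605688575
-0.03 [0.4592 0.3678]
0.07 [0.559  0.3609]
handle yaw -4.565675791439286
```

Emit:
carry_out:
  targets:
    - [2.85,-0.4,5,0,0,-120,0]
    - [2.85,-0.4,5,0,0,-120,0]
    - [2.85,-0.4,5,0,0,-120,0]
    - [2.85,-0.4,5,0,0,-120,0]
    - [2.85,-0.4,5,0,0,-120,0]
    - [2.85,-0.4,5,0,0,-120,0]
    - [2.85,-0.4,5,0,0,-120,0]
    - [2.85,-0.4,5,0,0,-120,0]
    - [2.85,-0.4,5,0,0,-120,0]
    - [2.85,-0.4,5,0,0,-120,0]
    - [2.85,-0.4,5,0,0,-120,0]
    - [2.85,-0.4,5,0,0,-120,0]
    - [2.85,-0.4,5,0,0,-120,0]
    - [2.85,-0.4,5,0,0,-120,0]
    - [2.85,-0.4,5,0,0,-120,0]
    - [2.85,-0.4,5,0,0,-120,0]
    - [2.85,-0.4,5,0,0,-120,0]

```text
clock: 10.4
tool_pos: [0.4591, 0.3677, 0.1627]
eef_rot: [1.823, 2.558, -0.0]
contact_force: [0.1, 0.5, 0.1]
grip_width: 1.003
```

Emit:
carry_out:
  targets:
    - [0,0,6,0,0,-67,0]
    - [0,0,6,0,0,-67,0]
    - [0,0,6,0,0,-67,0]
    - [0,0,6,0,0,-67,0]
    - [0,0,6,0,0,-67,0]
    - [0,0,6,0,0,-67,0]
    - [0,0,6,0,0,-67,0]
    - [0,0,6,0,0,-67,0]
    - [0,0,6,0,0,-67,0]
    - [0,0,6,0,0,-67,0]
    - [0,0,6,0,0,-67,0]
    - [0,0,6,0,0,-67,0]

```text
clock: 11.4
tool_pos: [0.459, 0.3678, 0.1027]
eef_rot: [0.119, 3.139, -0.0]
contact_force: [-0.0, -0.0, -0.4]
grip_width: 1.002
```

```bash
python3 st.py
python3 - <<'E'
from h import *
shift([.459,.3675,.004])
E
```

```text
11.4 pos [0.459  0.3678 0.1027] q [ 0.656  0.429  1.694 -0.     1.019 -0.839] F [-0.  -0.  -0.4] T [ 0.09 -0.15 -0.04] w 1.002 yaw 175.65 z [ 0. -0. -1.]
shift cm [-0.   -0.03  9.87]
```

Emit:
carry_out:
  targets:
    - [0,0,4,0,0,0,0]
    - [0,0,7,0,0,0,60]
    - [0,0,9,0,0,0,100]
    - [0,0,9.8,0,0,0,120]
    - [0,0,9.8,0,0,0,150]
    - [0,0,9.8,0,0,0,255]
    - [0,0,9.8,0,0,0,255]
    - [0,0,9.8,0,0,0,255]
    - [0,0,9.8,0,0,0,255]
    - [0,0,9.8,0,0,0,255]
    - [0,0,9.8,0,0,0,255]
    - [0,0,9.8,0,0,0,255]
    - [0,0,9.8,0,0,0,255]
    - [0,0,9.8,0,0,0,255]
  force: 55

```text
clock: 12.57
tool_pos: [0.4589, 0.3684, 0.0051]
eef_rot: [0.117, 3.139, 0.001]
contact_force: [-0.7, -0.3, 2.7]
grip_width: 0.232
```

```bash
python3 st.py
```

```text
12.5667 pos [0.4589 0.3684 0.0051] q [ 0.657  0.541  1.795  0.     0.805 -0.84 ] F [-0.7 -0.3  2.7] T [ 0.16 -0.05 -0.18] w 0.232 yaw 175.74 z [ 0.001  0.001 -1.   ]
```

Emit:
carry_out:
  targets:
    - [0,0,-1,0,0,0,255]
    - [0,0,-3,0,0,0,255]
    - [0,0,-6,0,0,0,255]
    - [0,0,-9,0,0,0,255]
    - [0,0,-12,0,0,0,255]
    - [0.3,-2,-12.5,0,0,1,255]
    - [0.6,-4.5,-12.5,0,0,2,255]
    - [0.9,-7.5,-12.5,0,0,3,255]
    - [1.2,-10.5,-12.5,0,0,4.7,255]
    - [1.5,-13.5,-12.5,0,0,4.7,255]
    - [1.8,-16.5,-12.5,0,0,4.7,255]
    - [2.1,-19,-12.5,0,0,4.7,255]
    - [2.3,-20.7,-12.5,0,0,4.7,255]
    - [2.3,-20.7,-12.5,0,0,4.7,255]
    - [2.3,-20.7,-12.5,0,0,4.7,255]
    - [2.3,-20.7,-12.5,0,0,4.7,255]

```text
clock: 13.9
tool_pos: [0.4205, 0.1638, 0.1297]
eef_rot: [-0.245, -3.132, -0.0]
contact_force: [-0.0, -0.3, -4.6]
grip_width: 0.233
```

```bash
python3 st.py;  python3 - <<'E'
from h import *
a=camera("scene");b=camera("top")
for c in(a,b):
  for n in("jaw","handle","wrench","nut"):find(c,n)
cr=lambda c,u,v,r:cv2.resize(c["image"][v-r:v+r,u-r:u+r],(390,390),interpolation=cv2.INTER_CUBIC)
p,q=px(a,[.52,.15,.13]).astype(int),px(b,[.52,.15,.13]).astype(int)
cv2.imwrite("pics/i.png",np.hstack([cr(a,*p,45),cr(b,*q,40)])[:,:,::-1])
E
```

```text
13.9 pos [0.4205 0.1638 0.1297] q [ 0.346  0.204  1.962  0.     0.976 -1.069] F [-0.  -0.3 -4.6] T [0.05 0.01 0.02] w 0.233 yaw 171.06 z [-0.  0. -1.]
jaw call 0.73 [0.5153 0.1519 0.1311] [308. 161.]
jaw call 0.69 [0.7742 0.3672 0.0036] [415. 200.]
handle call 0.76 [0.1657 0.269  0.0062] [258. 103.]
handle call 0.7 [0.7141 0.4445 0.0071] [415. 173.]
wrench call 0.92 [0.1928 0.2994 0.0022] [270. 104.]
wrench call 0.8 [0.4439 0.16   0.125 ] [293. 146.]
nut call 0.69 [0.5753 0.1412 0.1077] [319. 181.]
jaw call 0.84 [0.2591 0.3669 0.0073] [158. 270.]
jaw call 0.79 [0.7764 0.3632 0.0082] [163. 124.]
jaw call 0.51 [0.5176 0.1499 0.1338] [217. 193.]
handle call 0.93 [0.7151 0.4455 0.0056] [140. 141.]
wrench call 0.9 [0.7336 0.4223 0.0011] [147. 136.]
wrench call 0.89 [ 0.1937  0.3029 -0.0022] [177. 289.]
wrench call 0.87 [0.4492 0.1549 0.1244] [216. 214.]
wrench call 0.59 [0.5791 0.14   0.1059] [222. 175.]
nut call 0.52 [0.5802 0.1401 0.1074] [222. 174.]
```

View pics/i.png

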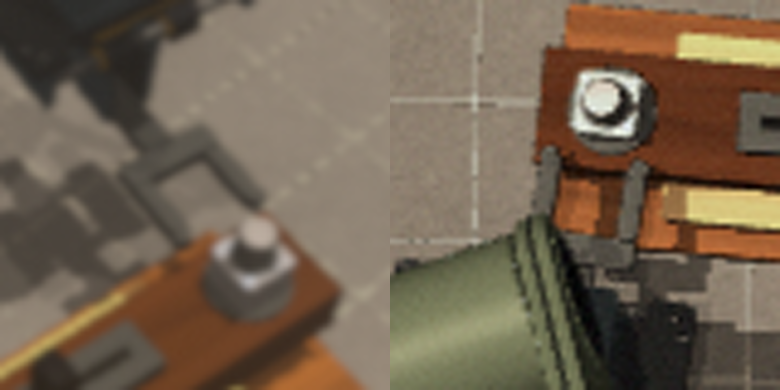

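The wrench is level, and its axis line passes within 1 mm of the nut axis. Lowering and sliding on.

Emit:
carry_out:
  targets:
    - [-0.3,0,0.5,0,0,0,255]
    - [-1,0,0.8,0,0,0,255]
    - [-1.6,0,0.8,0,0,0,255]
    - [-2.1,0,0.8,0,0,0,255]
    - [-2.6,0,0.8,0,0,0,255]
    - [-3.1,0,0.8,0,0,0,255]
    - [-3.6,0,0.8,0,0,0,255]
    - [-4,0,0.8,0,0,0,255]
    - [-4,0,0.8,0,0,0,255]

```text
clock: 15.15
tool_pos: [0.4612, 0.1571, 0.1218]
eef_rot: [0.245, 3.131, -0.0]
contact_force: [-0.2, -0.9, -4.7]
grip_width: 0.233
```

```bash
python3 st.py
```

```text
15.15 pos [0.4612 0.1571 0.1218] q [ 3.050e-01  2.650e-01  1.899e+00 -1.000e-03  9.770e-01 -1.109e+00] F [-0.2 -0.9 -4.7] T [-0.04 -0.02 -0.08] w 0.233 yaw 171.04 z [ 0.001 -0.    -1.   ]
```

No contact force. On to full engagement.

Emit:
carry_out:
  targets:
    - [-0.5,0,0,0,0,0,255]
    - [-1,0,0,0,0,0,255]
    - [-1.5,0,0,0,0,0,255]
    - [-1.9,0,0,0,0,0,255]
    - [-1.9,0,0,0,0,0,255]

```text
clock: 15.57
tool_pos: [0.48, 0.1542, 0.1218]
eef_rot: [0.245, 3.131, 0.0]
contact_force: [0.4, -0.5, -4.6]
grip_width: 0.231
```

```bash
python3 st.py;  python3 - <<'E'
from h import *
a=camera("scene");b=camera("top")
for c in(a,b):
  for n in("jaw",):find(c,n)
E
```

```text
15.5667 pos [0.48   0.1542 0.1218] q [ 0.288  0.289  1.863 -0.     0.988 -1.126] F [ 0.4 -0.5 -4.6] T [-0.    0.06 -0.09] w 0.231 yaw 171.05 z [ 0.001 -0.    -1.   ]
jaw call 0.85 [0.7722 0.3668 0.0018] [414. 200.]
jaw call 0.83 [0.262  0.3747 0.0106] [299. 103.]
jaw call 0.56 [0.5768 0.1418 0.126 ] [321. 177.]
jaw call 0.72 [0.2625 0.3662 0.0077] [158. 269.]
jaw call 0.7 [0.5805 0.1401 0.124 ] [221. 173.]
jaw call 0.56 [0.7743 0.3625 0.0092] [163. 124.]
```

Emit:
carry_out:
  targets:
    - [-0.01,0.44,0,0,0,2.5,255]
    - [-0.04,0.87,0,0,0,5,255]
    - [-0.09,1.31,0,0,0,7.5,255]
    - [-0.15,1.74,0,0,0,10,255]
    - [-0.24,2.16,0,0,0,12.5,255]
    - [-0.34,2.59,0,0,0,15,255]
    - [-0.46,3.01,0,0,0,17.5,255]
    - [-0.6,3.42,0,0,0,20,255]
    - [-0.76,3.83,0,0,0,22.5,255]
    - [-0.94,4.23,0,0,0,25,255]
    - [-0.94,4.23,0,0,0,25,255]

```text
clock: 16.68
tool_pos: [0.4939, 0.1938, 0.1214]
eef_rot: [-0.913, -3.005, 0.005]
contact_force: [-1.2, -4.3, -4.3]
grip_width: 0.237
```

```bash
python3 st.py
```

```text
16.6833 pos [0.4939 0.1938 0.1214] q [ 0.354  0.33   1.802 -0.003  1.012 -0.626] F [-1.2 -4.3 -4.3] T [-0.66  0.12  0.49] w 0.237 yaw 146.19 z [-0.002 -0.003 -1.   ]
```

Emit:
carry_out:
  targets:
    - [-0.01,0.35,0,0,0,2,255]
    - [-0.02,0.7,0,0,0,4,255]
    - [-0.05,1.05,0,0,0,6,255]
    - [-0.1,1.39,0,0,0,8,255]
    - [-0.1,1.39,0,0,0,8,255]

```text
clock: 17.1
tool_pos: [0.5024, 0.2049, 0.1214]
eef_rot: [-1.12, -2.934, 0.004]
contact_force: [-1.6, -3.4, -3.8]
grip_width: 0.231
```

```bash
python3 st.py
```

```text
17.1 pos [0.5024 0.2049 0.1214] q [ 0.367  0.347  1.775 -0.002  1.022 -0.474] F [-1.6 -3.4 -3.8] T [-0.57  0.24  0.52] w 0.231 yaw 138.2 z [-0.002 -0.002 -1.   ]
```

Emit:
carry_out:
  targets:
    - [-0.01,0.26,0,0,0,1.5,255]
    - [-0.02,0.52,0,0,0,3,255]
    - [-0.03,0.7,0,0,0,4,255]
    - [-0.03,0.7,0,0,0,4,255]

```text
clock: 17.43
tool_pos: [0.5068, 0.2094, 0.1213]
eef_rot: [-1.22, -2.893, 0.006]
contact_force: [-3.0, -4.9, -3.3]
grip_width: 0.237
```

```bash
python3 st.py
```

```text
17.4333 pos [0.5068 0.2094 0.1213] q [ 0.372  0.356  1.761 -0.002  1.029 -0.4  ] F [-3.  -4.9 -3.3] T [-0.79  0.52  0.95] w 0.237 yaw 134.27 z [-0.003 -0.003 -1.   ]
```

Emit:
carry_out:
  targets:
    - [-0.01,0.26,0,0,0,1.5,255]
    - [-0.02,0.35,0,0,0,2,255]
    - [-0.02,0.35,0,0,0,2,255]

```text
clock: 17.68
tool_pos: [0.5085, 0.2109, 0.121]
eef_rot: [-1.268, -2.872, 0.01]
contact_force: [-3.5, -6.8, -3.4]
grip_width: 0.236
```

```bash
python3 st.py
```

```text
17.6833 pos [0.5085 0.2109 0.121 ] q [ 0.374  0.36   1.754 -0.003  1.033 -0.364] F [-3.5 -6.8 -3.4] T [-1.06  0.75  1.3 ] w 0.236 yaw 132.37 z [-0.005 -0.005 -1.   ]
```

Torque rises to about 2 N m with almost no more turning, so the nut is at its hard stop. Backing off the slack and withdrawing along the wrench axis.

Emit:
carry_out:
  targets:
    - [-0.01,-0.4,0,0,0,-2.3,255]
    - [-0.03,-0.78,0,0,0,-4.5,255]
    - [0.2,-0.8,0,0,0,-4.5,255]
    - [0.7,-0.84,0,0,0,-4.5,255]
    - [1.2,-0.88,0,0,0,-4.5,255]
    - [1.7,-0.92,0,0,0,-4.5,255]

```text
clock: 18.18
tool_pos: [0.4959, 0.2165, 0.1221]
eef_rot: [1.161, 2.911, -0.002]
contact_force: [-0.9, 0.3, -5.0]
grip_width: 0.237
```

```bash
python3 st.py
```

```text
18.1833 pos [0.4959 0.2165 0.1221] q [ 0.394  0.341  1.783 -0.007  1.014 -0.414] F [-0.9  0.3 -5. ] T [-0.01  0.17 -0.07] w 0.237 yaw 136.51 z [ 0.006 -0.004 -1.   ]
```

Emit:
carry_out:
  targets:
    - [1,0,0,0,0,0,255]
    - [2,0,0,0,0,0,255]
    - [3.5,0,0,0,0,0,255]
    - [5.5,0,0,0,0,0,255]
    - [7.5,2,0,0,0,0,255]
    - [9.5,4.2,0,0,0,0,255]
    - [11.5,6.4,1,0,0,0,255]
    - [12.8,7.7,3,0,0,0,255]
    - [12.8,7.7,5.5,0,0,0,255]
    - [12.8,7.7,8,0,0,0,255]
    - [12.8,7.7,10,0,0,0,255]
    - [12.8,7.7,11,0,0,0,255]
    - [12.8,7.7,11.3,0,0,0,255]
    - [12.8,7.7,11.5,0,0,0,255]
    - [12.8,7.7,11.5,0,0,0,255]

```text
clock: 19.43
tool_pos: [0.4531, 0.3641, 0.0076]
eef_rot: [1.162, 2.918, 0.003]
contact_force: [-0.3, 1.2, -3.7]
grip_width: 0.236
```

```bash
python3 st.py
```

```text
19.4333 pos [0.4531 0.3641 0.0076] q [ 0.657  0.528  1.812  0.     0.799 -0.156] F [-0.3  1.2 -3.7] T [ 0.21 -0.02 -0.02] w 0.236 yaw 136.57 z [ 0.002  0.001 -1.   ]
```

Emit:
carry_out:
  targets:
    - [0,0,0.15,0,0,0,255]
    - [0,0,0.15,0,0,0,150]
    - [0,0,0.15,0,0,0,0]
    - [0,0,0.15,0,0,0,0]
    - [0,0,0.15,0,0,0,0]
    - [0,0,0.15,0,0,0,0]
    - [0,0,0.15,0,0,0,0]
    - [0,0,0.15,0,0,0,0]
    - [0,0,-2,0,0,0,0]
    - [0,0,-6,0,0,0,0]
    - [0,0,-10,0,0,0,0]
    - [0,0,-14,0,0,0,0]
    - [0,0,-19,0,0,0,0]
    - [0,0,-19,0,0,0,0]

```text
clock: 20.6
tool_pos: [0.4554, 0.3654, 0.2044]
eef_rot: [1.16, 2.912, 0.018]
contact_force: [1.4, -0.3, 0.6]
grip_width: 1.004
```

Emit:
carry_out:
  targets:
    - [-37,-23.2,-19,0,0,-38,255]
    - [-37,-23.2,-19,0,0,-38,255]
    - [-37,-23.2,-19,0,0,-38,255]
    - [-37,-23.2,-19,0,0,-38,255]

```text
clock: 20.93
tool_pos: [0.4893, 0.2198, 0.2609]
eef_rot: [-0.425, -3.113, 0.001]
contact_force: [0.1, 0.6, 0.0]
grip_width: 0.74
```

I reused the 19 cm lift in the second call, so the arm is rising. It is harmless and I'll correct it. First a check on the wrench and nut.

```bash
python3 st.py;  python3 - <<'E'
from h import *
a=camera("scene");b=camera("top")
for c in(a,b):
  for n in("jaw","handle","nut","lock_top"):find(c,n)
shift([.5625,-.059,.2]); shift([.5625,-.059,.135])
cr=lambda c,u,v,r:cv2.resize(c["image"][v-r:v+r,u-r:u+r],(390,390),interpolation=cv2.INTER_CUBIC)
p,q=px(a,[.5,.24,.06]).astype(int),px(b,[.5,.24,.06]).astype(int)
cv2.imwrite("pics/k.png",np.hstack([cr(a,*p,70),cr(b,*q,70)])[:,:,::-1])
E
```

```text
20.9333 pos [0.4893 0.2198 0.2609] q [ 0.401  0.232  1.569 -0.     1.341 -0.898] F [0.1 0.6 0. ] T [ 0.1  -0.18  0.  ] w 0.74 yaw 164.45 z [-0. -0. -1.]
jaw call 0.86 [0.7759 0.3695 0.0053] [416. 199.]
jaw call 0.85 [0.265  0.373  0.0105] [299. 104.]
jaw call 0.65 [0.5237 0.3022 0.0092] [340. 160.]
handle call 0.82 [0.1628 0.27   0.0096] [258. 102.]
handle call 0.77 [0.4559 0.3664 0.0112] [338. 137.]
handle call 0.76 [0.7175 0.4459 0.0059] [416. 174.]
nut call 0.62 [0.5804 0.1406 0.1091] [321. 182.]
lock_top call 0.66 [ 0.5663 -0.0205  0.1565] [276. 202.]
jaw call 0.77 [0.7752 0.3657 0.0082] [163. 124.]
handle call 0.75 [0.712  0.4452 0.0061] [140. 141.]
handle call 0.47 [0.4535 0.3681 0.0077] [159. 214.]
nut call 0.62 [0.5806 0.1381 0.1071] [222. 174.]
lock_top call 0.41 [ 0.5662 -0.0192  0.1594] [271. 177.]
lock_top call 0.24 [ 7.741e-01  1.553e-01 -7.000e-04] [222. 125.]
shift cm [-14.77 -25.03   5.98]
shift cm [-14.78 -25.02  12.48]
```

View pics/k.png

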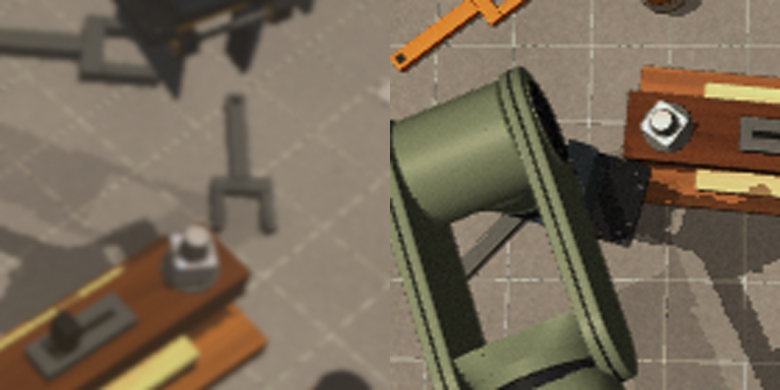

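The wrench lies flat (scene crop (240,165)) and the nut is visibly turned. Now to the lock, with fingers shut.

Emit:
carry_out:
  targets:
    - [-14.8,-25,5,0,0,-10,255]
    - [-14.8,-25,5,0,0,-10,255]
    - [-14.8,-25,5,0,0,-10,255]
    - [-14.8,-25,5,0,0,-10,255]
    - [-14.8,-25,5,0,0,-10,255]
    - [-14.8,-25,5,0,0,-10,255]
    - [-14.8,-25,5,0,0,-10,255]
    - [-14.8,-25,5,0,0,-10,255]
    - [-14.8,-25,5,0,0,-10,255]
    - [-14.8,-25,8,0,0,-10,255]
    - [-14.8,-25,11,0,0,-10,255]
    - [-14.8,-25,12.3,0,0,-10,255]
    - [-14.8,-25,12.3,0,0,-10,255]
    - [-14.8,-25,12.3,0,0,-10,255]
  force: 10

```text
clock: 22.6
tool_pos: [0.5629, -0.058, 0.1375]
eef_rot: [-0.16, -3.137, -0.001]
contact_force: [0.6, 0.0, 0.3]
grip_width: 0.005
```

```bash
python3 st.py
```

```text
22.6 pos [ 0.5629 -0.058   0.1375] q [-0.123  0.364  1.701  0.     1.077 -1.592] F [0.6 0.  0.3] T [ 0.08 -0.16 -0.  ] w 0.005 yaw 174.17 z [-0.001  0.001 -1.   ]
```

Emit:
carry_out:
  targets:
    - [0,0.7,0,0,0,0,255]
    - [0,1.4,0,0,0,0,255]
    - [0,2,0,0,0,0,255]
    - [0,2.6,0,0,0,0,255]
    - [0,3.2,0,0,0,0,255]
    - [0,3.8,0,0,0,0,255]
    - [0,4.4,0,0,0,0,255]
    - [0,5,0,0,0,0,255]
    - [0,5,0,0,0,0,255]

```text
clock: 23.35
tool_pos: [0.5683, -0.0087, 0.1375]
eef_rot: [-0.162, -3.137, -0.001]
contact_force: [0.8, -0.4, -0.4]
grip_width: 0.004
```

```bash
python3 st.py
```

```text
23.35 pos [ 0.5683 -0.0087  0.1375] q [-3.600e-02  3.680e-01  1.696e+00  1.000e-03  1.078e+00 -1.504e+00] F [ 0.8 -0.4 -0.4] T [ 0.1  -0.16  0.01] w 0.004 yaw 174.09 z [-0.     0.001 -1.   ]
```

Emit:
carry_out:
  targets:
    - [0,0.5,0,0,0,0,255]
    - [0,1,0,0,0,0,255]
    - [0,1.5,0,0,0,0,255]

```text
clock: 23.6
tool_pos: [0.5695, 0.0051, 0.1374]
eef_rot: [-0.163, -3.137, 0.0]
contact_force: [-0.5, -1.6, 0.8]
grip_width: 0.004
```

```bash
python3 st.py
python3 - <<'E'
from h import *
a=camera("scene")
find(a,"lock_top");find(a,"press")
cr=lambda c,u,v,r:cv2.resize(c["image"][v-r:v+r,u-r:u+r],(480,480),interpolation=cv2.INTER_CUBIC)
p=px(a,[.567,0.02,.13]).astype(int)
cv2.imwrite("pics/l.png",cr(a,*p,40)[:,:,::-1])
E
```

```text
23.6 pos [0.5695 0.0051 0.1374] q [-0.011  0.37   1.692 -0.     1.08  -1.478] F [-0.5 -1.6  0.8] T [-0.34 -0.    0.08] w 0.004 yaw 174.04 z [-0.001 -0.    -1.   ]
lock_top call 0.47 [0.5682 0.0259 0.1583] [289. 193.]
press call 0.89 [0.565  0.0007 0.0045] [279. 224.]
press call 0.56 [0.4508 0.367  0.0074] [337. 136.]
```

View pics/l.png

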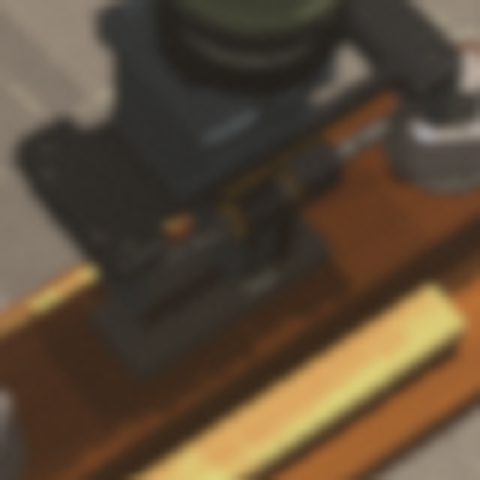

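The grip has moved to y ≈ 0.026 and its end stop is near. Pushing on until the force rises.

Emit:
carry_out:
  targets:
    - [0,0.3,0,0,0,0,255]
    - [0,0.6,0,0,0,0,255]
    - [0,0.9,0,0,0,0,255]
    - [0,0.9,0,0,0,0,255]

```text
clock: 24.08
tool_pos: [0.5699, 0.0084, 0.1375]
eef_rot: [-0.158, -3.136, 0.018]
contact_force: [-1.1, -17.4, 2.5]
grip_width: 0.005
```

```bash
python3 st.py
```

```text
24.0833 pos [0.5699 0.0084 0.1375] q [ 1.000e-03  3.710e-01  1.690e+00 -1.300e-02  1.082e+00 -1.463e+00] F [ -1.1 -17.4   2.5] T [-2.9   0.15  0.14] w 0.005 yaw 174.23 z [-0.002 -0.011 -1.   ]
```

At the end stop (17 N, no further travel). Backing off and lifting clear.

Emit:
carry_out:
  targets:
    - [0,-1,0,0,0,0,255]
    - [0,-2.5,0,0,0,0,255]
    - [0,-4,-1,0,0,0,255]
    - [0,-4,-5,0,0,0,255]
    - [0,-4,-9,0,0,0,255]
    - [0,-8,-13,0,0,0,255]
    - [0,-12,-15,0,0,0,255]
    - [0,-15,-15,0,0,0,255]
    - [0,-15,-15,0,0,0,255]
    - [0,-15,-15,0,0,0,255]

```text
clock: 24.92
tool_pos: [0.5552, -0.137, 0.2881]
eef_rot: [0.169, 3.135, 0.001]
contact_force: [-0.4, -0.2, 0.1]
grip_width: 0.003
```

```bash
python3 st.py
python3 - <<'E'
from h import *
a=camera("scene");b=camera("top")
for c in (a,b):
  for n in("lock_top","nut","jaw","handle","mallet","slab","jar"):find(c,n)
save(a,"m.png",(200,110,380,260),4)
E
```

```text
24.9167 pos [ 0.5552 -0.137   0.2881] q [-2.630e-01  2.780e-01  1.439e+00  1.000e-03  1.423e+00 -1.726e+00] F [-0.4 -0.2  0.1] T [ 0.12 -0.14 -0.02] w 0.003 yaw 173.83 z [ 0.002  0.    -1.   ]
lock_top call 0.65 [0.5665 0.0272 0.1565] [289. 192.]
nut call 0.61 [0.5763 0.1413 0.1088] [320. 181.]
jaw call 0.74 [0.5242 0.2995 0.0057] [339. 161.]
jaw call 0.71 [0.2608 0.3716 0.0093] [298. 103.]
jaw call 0.63 [0.7765 0.3678 0.004 ] [415. 200.]
handle call 0.97 [0.1645 0.2698 0.0077] [258. 103.]
handle call 0.92 [0.7182 0.4449 0.0049] [416. 174.]
mallet call 0.68 [ 0.4642 -0.3956  0.0009] [146. 286.]
slab call 0.65 [ 7.933e-01 -8.580e-02  6.000e-04] [313. 302.]
jar call 0.79 [0.7687 0.1607 0.0054] [368. 239.]
lock_top call 0.59 [0.5691 0.0351 0.1567] [253. 176.]
nut call 0.54 [0.5794 0.1368 0.1075] [223. 175.]
jaw call 0.89 [0.7751 0.3642 0.0081] [163. 124.]
jaw call 0.88 [0.5249 0.2949 0.0052] [181. 194.]
jaw call 0.82 [0.2609 0.3695 0.0055] [157. 270.]
handle call 0.89 [0.1624 0.2747 0.0103] [184. 299.]
handle call 0.66 [0.7136 0.4471 0.0054] [140. 141.]
mallet call 0.69 [ 0.4695 -0.3941 -0.0017] [378. 211.]
slab call 0.91 [ 0.7959 -0.0883 -0.0021] [290. 119.]
jar call 0.57 [0.7739 0.1535 0.0008] [222. 125.]
```

View pics/m.png

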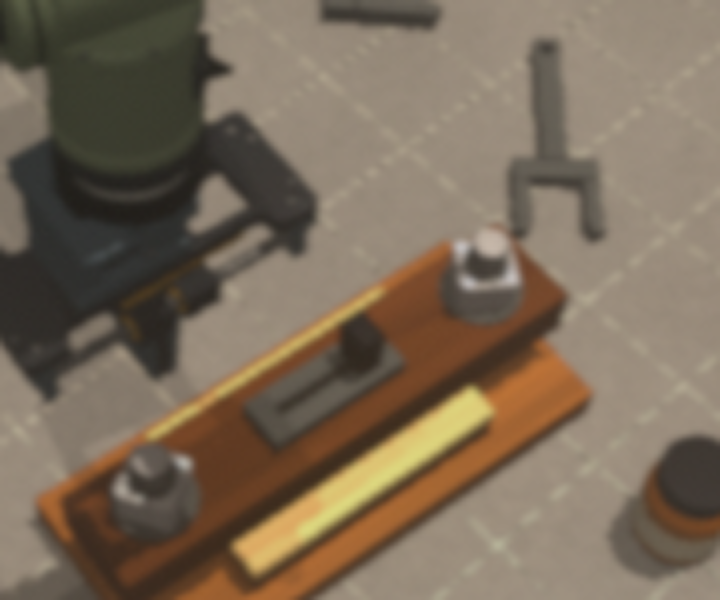

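The picture shows the grip at the end of its slot (365,340), the nut seated (485,280), the wrench flat (555,140), and the robot touching nothing. Handing in.

```bash
python3 -c "
from rig import *
print(job_done(), observe()['clock'])"
```

```text
the job is handed in; nothing more can be done
the job is handed in; nothing more can be done
```

All four steps were carried out in order and the job was handed in at about 25 s. The hand-in gives no verdict, and the joint values could not be read directly, so these results rest on forces and pictures.

- **Nut by the fingers:** I ran the loose nut (at press +y) down about 100° until it no longer turned with the fingers. The grip opening then widened and the nut's underside read about 0.108 m, so it was seated.
- **Nut by the wrench:** I chose the smaller grey wrench and turned it about 39°, including slack. It ended against a firm stop at about 2 N m. The wrench was then slid off and laid flat. Its jaw point now reads 5–6 mm, and its handle point read 8–11 mm right after laying (not detected in the last check).
- **Lock grip:** I pushed it until the force rose to 17 N with no further travel. The last picture shows it at the end of its slot.
- **Last checks:** The two cameras disagree on the lock grip's final y, 0.027 against 0.035 m, with about 0.030 expected. The mallet, slab and jar read within 3 mm of their first positions, and the robot stands clear.
- **Slip:** One lift was commanded twice, so the arm rose too high for a moment. It touched nothing.

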